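Index the tip carousel and lock it

TASK

Turn the soldering-tip carousel by its bar knob, the shorter way round, until the V notch in its rim lies under the index plunger. Then press the plunger's black head down into the notch until it is fully home: how deep the notch is differs from time to time, so feel for its floor, seat the plunger on it with about 15 N and never push with more than 25 N. Let go; the carousel stays locked.

Things in the scene. Friction and masses are not known exactly. Their poses are not given: they have to be found in the camera images.
- carousel_disc: turning disc, bare aluminium, 170 mm across, 28 mm thick, on a fixed round grey base plate 224 mm across; ten small tips stand in it, up to 26 mm above its top. Origin on the vertical turning axis at its underside, 14 mm above the bench, z up; its -x axis points at the notch in the rim. It turns endlessly both ways with an even drag of about 0.15 N m and stays where it is left
- notch (a point): middle of the one notch in the rim, level with the disc's top face (42 mm above the bench), 76 mm from the axis. Radial, 21 mm long, lined with dark steel, 9.2 mm wide at the top, walls leaning 5 degrees; its floor is a tight setting block 3.5 to 17.5 mm below the top face, different each time and only found by pressing. A thin dark line leads from the hub to it
- knob_grip (a point): grip point of the black bar knob on the turning axis, 141 mm above the bench. The bar is 44 mm long, 14 mm thick and 36 mm tall (121 to 157 mm above the bench), its length along the disc's x axis, so that one end points at the notch; below it is an 18 mm round stem
- plunger: index plunger: upright 6 mm steel pin with a ball nose of 3 mm radius and a black mushroom head 24 mm across, sliding up and down in one of two grey bridges (130 x 20 mm, top 74 mm above the bench) that stand over opposite sides of the rim; the other bridge is bare, and which is which changes. About 3 N of friction holds it at any height (no spring). Origin: middle of the head's top
- plunger_top (a point): middle of the top of the plunger's head, 109 to 112 mm above the bench at the start; on the rim it would stop at 108 mm, fully home it is somewhere between 104.5 and 90.5 mm above the bench, as the notch's floor lies
- pin_tip (a point): lowest point of the plunger's ball nose, 66 mm below the top of its head; at the start 1 to 4 mm above the disc's top face, fully home it stands on the floor of the notch. The nose finds its way in, and its pressure turns the disc into line, if the notch is within about 3 mm of it; else it stops hard on the rim

How it is judged:
By the outcome, as a careful person would: the job done as asked, in the order asked, and still so for the second after the job is handed in, with the robot touching nothing.
It also fails if it takes over 61 s, if anything falls off the work surface, if the arm or the gripper's body presses on something with over 40 N, if the wrist force passes 120 N, or if a joint passes its speed limit or range.

ROBOT

A 6-joint arm with a two-finger parallel gripper is mounted at the origin on a cart in front of the work surface, level with it; the furniture and walls round the work are solid. World frame = base frame: x ahead of the robot, y to its left, z up, the work surface at z = 0. Lengths are in m, angles in degrees, forces in N, time in s.
With the tool pointing down it reaches from about 0.15 to 0.775 m from the base axis. Payload 6.1 kg.
Tool frame: the origin (TCP) lies midway between the tips of the shut fingers; the grasp point (between the pads) lies 19 mm behind it; z points along the fingers, x is the direction in which the jaws open and shut, and the axes are right-handed (so a half turn about z gives the same grasp; the last joint's range is limited). The gripper opens to 85 mm and grips with 20 to 120 N. Pads are 22 mm wide; open, the fingers measure 114 mm over their backs; the gripper's body (76 mm by 85 mm) begins 54 mm behind the grasp point. The pads swing forward as they close: fully open they stand 13 mm farther back than shut.
Start: joints at [68.526, 7.208, -2.269, 80.523, 0, 90], TCP at [0.192, 0.489, 0.231] pointing down, gripper open.
Joint ranges: [-155.77, 155.77], [-54.66, 111.73], [-72.52, 77.12], [-102.08, 115.82], [-83.92, 84.16], [-180, 180]. Speed limits (degrees/s): [136.94, 136.94, 172.46, 180, 180, 180].

INTERFACE

Orientations are given as a 3x3 rotation matrix whose columns are the frame's x, y, z axes.
In Python, from station import robot gives the robot as it stands. The module is installed in compiled form; this text tells all that it offers.
- The arm moves only by the tool arm_command, never from a script. Its argument "series" is a list that holds one entry, the list of rows, each a list of 6 numbers: the shift along the tool's x, y, z scaled (see below), then the turn, a rotation vector about the tool's x, y, z scaled (see below). In form: [[[dx, dy, dz, rx, ry, rz], ...]]. A call has 1 to 8 rows; each row shifts and turns the commanded pose from where the row before left it, along the tool's axes as they then stand; what a row does not reach is not made up. The controller multiplies each number of a shift by 600 mm and each number of a turn by 0.5 rad. A row lasts 1/10 s, in which the tool goes at most 50 mm and 8.59 degrees, less where a joint would pass 70% of its speed; a pose out of reach is approached as far as the arm can. A call with a number of a shift or a turn outside -1 to 1 is refused whole. A call with a gripper value outside its range is refused whole. "fingers" is the closure, from 0 (fully open) to 1 (shut), set as the call begins (left out, the last holds). The fingers move at their own pace and stop on an object; "newtons" is the grip in N (left out, the last holds). Time passes only in rows, so rows that do not move let the fingers close. It gives the time, the measured TCP pose, the force and the opening at its end, in the units of the state.
- robot.get_state(): the state, without advancing time (a new reading comes with each control period).
- robot.read_camera(name): name is "side" or "top"; returns the picture (400x640x3 uint8, red, green, blue); there is no depth.
- robot.get_calibration(name): a dict with "fx", "fy", "cx", "cy" (pixels), "R" (3x3) and "t" (3): a world point X has camera coordinates R X + t. Camera axes: x right, y down, z forward; pixel columns grow to the right and rows downward; lengths in m; the calibration is good to about 2 mm. A picture is of the moment at which its call begins. get_calibration takes no time and is no camera call.
- robot.job_done(): hands the job in, once; it reports no verdict.
The state is a dict: "clock": time; "joint_pos": joint angles; "joint_vel": joint speeds; "tau": joint torques, N m; "ee_pos": TCP position; "tool_rot": TCP orientation; "wrist_force": force on the tool from outside, world axes, zero at the start; "ft_torque": the same for the moment, N m; "grip_width": opening from 0.0 (shut) to 1.0 (fully open).
Only numpy, scipy, OpenCV 4.12 (cv2) and the standard library are available. Lean on these libraries where they do the work, as an engineer would, in place of code of your own. Each camera call takes 0.05 s, during which the arm holds its last target.

## Working session

There is one attempt and no reset: what is moved stays moved. The work goes in short steps, Python scripts to look and compute and a tool call to move; the robot and the scene stay as the last step left them, time stands still between calls to the robot, and variables do not carry over. Pictures are saved under pics/ and viewed, and the job is handed in when it is done.

Besides the shell and the picture viewer there is one more tool, called after ">>>" by a JSON object that holds its "method" and its "body", one argument or row to a line. arm_command: Moves the arm, as the interface text tells. Its arguments: {"type":"object","properties":{"series":{"type":"array"},"fingers":{"type":"number"},"newtons":{"type":"number"}},"required":["series"]}

```bash
mkdir -p pics; python3 - <<'E'
from station import robot
import cv2
for n in("side","top"):
    im=robot.read_camera(n); cv2.imwrite(f"pics/{n}0.png",im[:,:,::-1])
    c=robot.get_calibration(n); print(n,c)
s=robot.get_state()
for k in s: print(k,s[k])
E
```

```text
side {'fx': 455.5798837015522, 'fy': 455.5798837015522, 'cx': 319.9086646531954, 'cy': 199.23770747607693, 'R': array([[-0.99694319,  0.07767103, -0.0084553 ],
       [ 0.035267  ,  0.35079806, -0.93578681],
       [-0.06971742, -0.93322448, -0.35246496]]), 't': array([0.49169306, 0.05066437, 1.08205146])}
top {'fx': 444.4276776516345, 'fy': 444.4276776516345, 'cx': 316.0507336763216, 'cy': 194.27499628256757, 'R': array([[ 0.01170637, -0.99971928, -0.02059908],
       [-0.99478841, -0.00955699, -0.10151194],
       [ 0.10128658,  0.02168007, -0.99462104]]), 't': array([0.16519359, 0.5341063 , 0.91044759])}
clock 0.1
joint_pos [ 6.85248555e+01  7.23804098e+00 -2.32118709e+00  8.05229850e+01
  3.33070658e-04  9.00016751e+01]
joint_vel [-0.03333074 -0.0554926   0.10143521  0.0264709  -0.00831881  0.00187027]
tau [ 2.07120020e-04 -4.36907780e+01  3.53604841e+01  1.38234766e-02
  1.29275386e-04 -9.07647888e-06]
ee_pos [0.19206535 0.48821197 0.23059971]
tool_rot [[ 3.66124396e-01  9.30565766e-01 -5.30718745e-04]
 [ 9.30564811e-01 -3.66124781e-01 -1.33314516e-03]
 [-1.43488853e-03 -5.77122299e-06 -9.99998971e-01]]
wrist_force [-0.25487319 -0.67382945  0.20108139]
ft_torque [-0.00816308 -0.01835315  0.02149448]
grip_width 1.0031771145482975
```

View pics/top0.png

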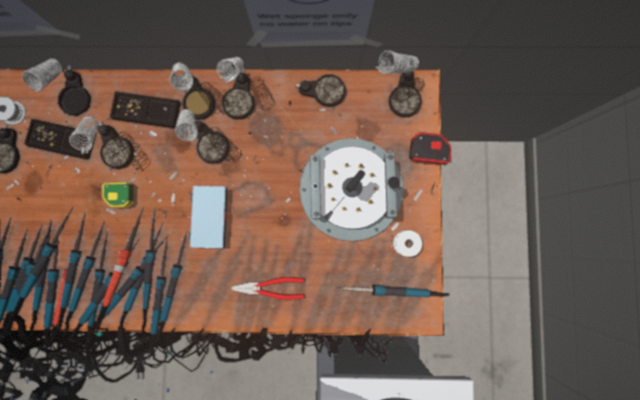

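View pics/side0.png

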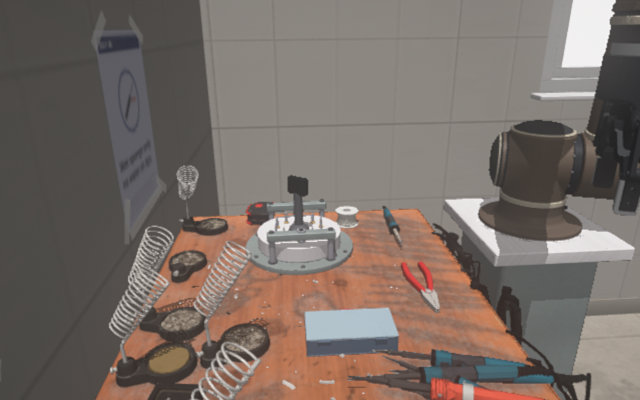

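```bash
python3 - <<'E'
import cv2
im=cv2.imread("pics/top0.png")[130:250,285:435]; cv2.imwrite("pics/t0z.png",cv2.resize(im,None,fx=5,fy=5,interpolation=cv2.INTER_CUBIC))
im=cv2.imread("pics/side0.png")[165:280,235:365]; cv2.imwrite("pics/s0z.png",cv2.resize(im,None,fx=5,fy=5,interpolation=cv2.INTER_CUBIC))
E
```

```text
(no output)
```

View pics/t0z.png

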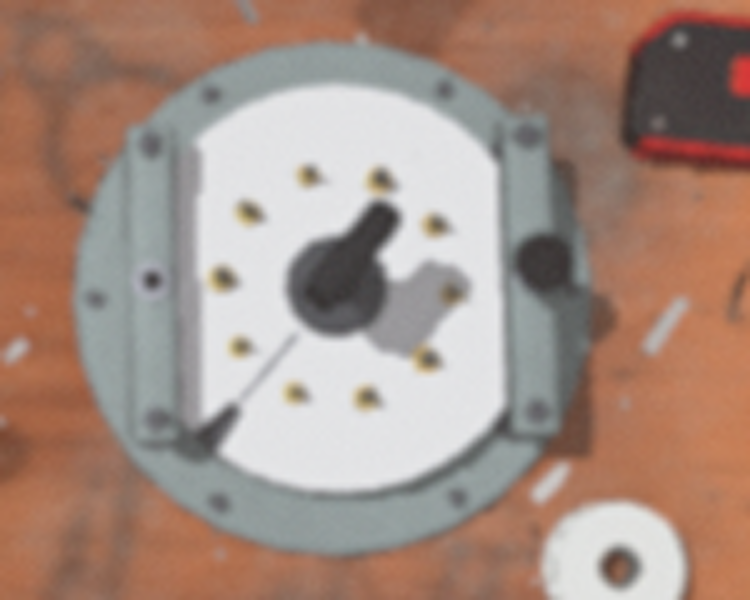

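View pics/s0z.png

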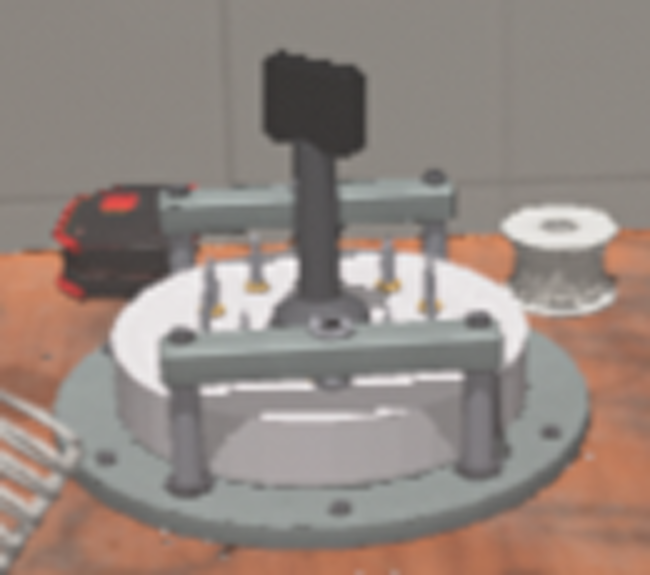

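```bash
cat > h.py <<'E'
import numpy as np, cv2
from station import robot
C={n:robot.get_calibration(n) for n in("top","side")}
def ray(n,u,v,z):
    c=C[n]; d=c["R"].T@np.array([(u-c["cx"])/c["fx"],(v-c["cy"])/c["fy"],1]); o=-c["R"].T@c["t"]
    return o+d*(z-o[2])/d[2]
def proj(n,X):
    c=C[n]; p=c["R"]@np.asarray(X)+c["t"]; return np.array([c["fx"]*p[0]/p[2]+c["cx"],c["fy"]*p[1]/p[2]+c["cy"]])
E
python3 - <<'E'
from h import *
im=cv2.imread("pics/top0.png").astype(int)
roi=np.zeros(im.shape[:2],bool); roi[130:250,285:435]=1
b,g,r=im[...,0],im[...,1],im[...,2]
# base+disc = not orange
white=roi&(im.min(2)>195)
nonor=(roi&~((r-b)>25)).astype(np.uint8)
# wood-base boundary: fit circle in plane to outer points on gray-green
green=(roi&(g-r>4)&(g>90)&(g<190)).astype(np.uint8)
n,l,s,c=cv2.connectedComponentsWithStats(green); 
m=cv2.morphologyEx(green,cv2.MORPH_OPEN,np.ones((3,3),np.uint8))
pts=np.column_stack(np.nonzero(m)[::-1]).astype(np.float32)
hull=cv2.convexHull(pts)[:,0]
for z in(0.010,0.014):
    P=np.array([ray("top",u,v,z)[:2] for u,v in hull])
    for it in range(4):
        A=np.c_[2*P,np.ones(len(P))]; x=np.linalg.lstsq(A,(P**2).sum(1),rcond=None)[0]
        R=np.sqrt(x[2]+x[:2]@x[:2]); e=abs(np.hypot(*(P-x[:2]).T)-R); P=P[e<max(.002,np.percentile(e,80))]
    print("base z",z,x[:2],R,len(P),e.max())
# disc white: hull at z .042
pts=np.column_stack(np.nonzero(white)[::-1]).astype(np.float32)
cc=cv2.convexHull(pts)[:,0]; P=np.array([ray("top",u,v,.042)[:2] for u,v in cc]); 
a=P[(cc[:,0]>328)&(cc[:,0]<382)]
A=np.c_[2*a,np.ones(len(a))]; x=np.linalg.lstsq(A,(a**2).sum(1),rcond=None)[0]; print("disc",x[:2],np.sqrt(x[2]+x[:2]@x[:2]),len(a))
# head
dark=(im.max(2)<75)&roi
n,l,s,c=cv2.connectedComponentsWithStats(dark.astype(np.uint8))
for i in range(1,n):
    if s[i,4]>8: print(i,s[i],c[i],ray("top",*c[i],.110),ray("top",*c[i],.157))
print(ray("top",285+315/5,130+315/5,.042))
for zz,uv in (("line1",(296,335)),("line2",(240,402)),("notchend",(195,450))): print(zz,ray("top",285+(uv[0]+.0)/5,130+uv[1]/5,.042))
print("bridge hole bare",ray("top",285+151/5,130+280/5,.074), "knob top",ray("top",285+355/5,130+250/5,.157))
cv2.imwrite("pics/dark.png",cv2.resize(dark[130:250,285:435].astype(np.uint8)*255,None,fx=5,fy=5,interpolation=0))
E
```

```text
base z 0.01 [0.54705583 0.0960926 ] 0.10904186094384771 34 0.0017059158789552303
base z 0.014 [0.54659471 0.09632097] 0.1085842648828677 34 0.001698756973374127
disc [0.54778123 0.09593981] 0.08428707433378073 12
1 [410 135  25  24 401] [422.48379052 146.89775561] [ 0.618499   -0.03649092  0.11      ] [ 0.60850999 -0.02618914  0.157     ]
2 [346 171  18  21 187] [354.70588235 182.94117647] [0.54677747 0.09468731 0.11      ] [0.54073951 0.09776267 0.157     ]
3 [389 177  10  11  90] [393.86666667 182.24444444] [0.54881579 0.01929559 0.11      ] [0.54266554 0.02652418 0.157     ]
[0.5342861  0.10411193 0.042     ]
line1 [0.52584549 0.11196814 0.042     ]
line2 [0.49769313 0.13502953 0.042     ]
notchend [0.47759034 0.15350006 0.042     ]
bridge hole bare [0.54446777 0.17180583 0.074     ] knob top [0.5461746  0.09541866 0.157     ]
```

View pics/dark.png

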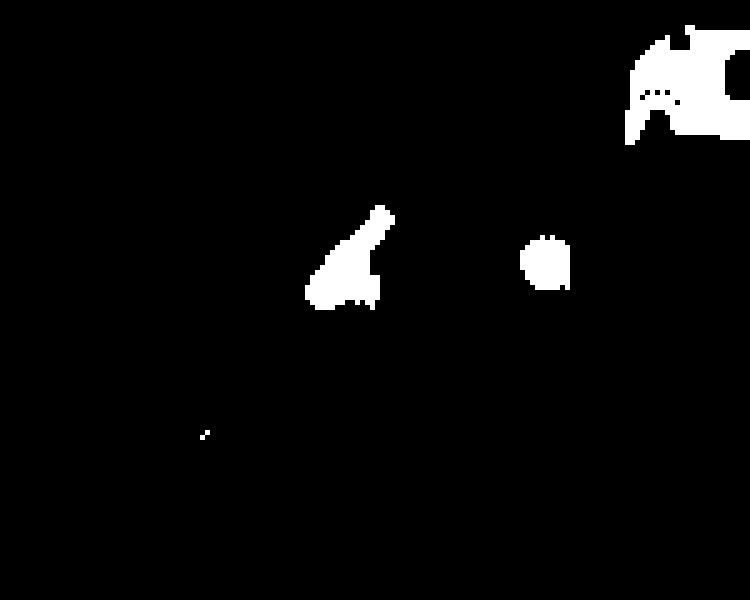

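>>> {"method": "arm_command", "body": {
  "series": [
    [[-0.0327,0.0658,0,0,0,0],[-0.0327,0.0658,0,0,0,0],[-0.0327,0.0658,0,0,0,0],[-0.0327,0.0658,0,0,0,0],[-0.0327,0.0658,0,0,0,0],[-0.0327,0.0658,0,0,0,0],[-0.0327,0.0658,0,0,0,0],[-0.0327,0.0658,0,0,0,0]]
  ],
  "fingers": 0.3,
  "newtons": 40
}}

```text
clock: 0.9
ee_pos: [0.4294, 0.2252, 0.2311]
tool_rot: [[0.366, 0.931, -0.0], [0.931, -0.366, -0.0], [-0.0, -0.0, -1.0]]
wrist_force: [0.2, 0.5, -0.1]
grip_width: 0.701
```

>>> {"method": "arm_command", "body": {
  "series": [
    [[-0.0327,0.0658,0,0,0,0],[-0.0327,0.0658,0,0,0,0],[-0.0327,0.0658,0,0,0,0],[-0.0327,0.0658,0,0,0,0],[0,0,0,0,0,0.21],[0,0,0,0,0,0.21],[0,0,0,0,0,0.21],[0,0,0,0,0,0]]
  ]
}}

```text
clock: 1.7
ee_pos: [0.5468, 0.0958, 0.2307]
tool_rot: [[0.637, 0.771, -0.001], [0.771, -0.637, -0.0], [-0.001, -0.001, -1.0]]
wrist_force: [-0.3, 0.6, -0.3]
grip_width: 0.696
```

```bash
cat > st.py <<'E'
from h import *
s=robot.get_state()
R=np.array(s["tool_rot"]); print(s["clock"],"q",np.round(s["joint_pos"],1),"p",np.round(s["ee_pos"],4),"yaw",np.degrees(np.arctan2(R[1,0],R[0,0])),"F",np.round(s["wrist_force"],1),"w",s["grip_width"]);print(np.round(R,4))
E
python3 st.py
```

```text
1.7 q [ 9.9 10.6  1.6 81.1  0.  49.5] p [0.5468 0.0958 0.2307] yaw 50.43842883143136 F [-0.3  0.6 -0.3] w 0.6956880460209495
[[ 6.369e-01  7.709e-01 -1.100e-03]
 [ 7.709e-01 -6.369e-01 -2.000e-04]
 [-8.000e-04 -7.000e-04 -1.000e+00]]
```

>>> {"method": "arm_command", "body": {
  "series": [
    [[0,0,0.03,0,0,0],[0,0,0.03,0,0,0],[0,0,0.03,0,0,0],[0,0,0.03,0,0,0],[0,0,0.03,0,0,0],[0,0,0.027,0,0,0],[0,0,0,0,0,0]]
  ]
}}

```text
clock: 2.4
ee_pos: [0.5452, 0.0959, 0.1226]
tool_rot: [[0.634, 0.773, -0.004], [0.773, -0.634, -0.001], [-0.003, -0.003, -1.0]]
wrist_force: [0.1, 0.3, 0.3]
grip_width: 0.693
```

>>> {"method": "arm_command", "body": {
  "series": [
    [[0,0,0,0,0,0],[0,0,0,0,0,0],[0,0,0,0,0,0],[0,0,0,0,0,0],[0,0,0,0,0,0],[0,0,0,0,0,0]]
  ],
  "fingers": 1,
  "newtons": 40
}}

```text
clock: 3.0
ee_pos: [0.5467, 0.0952, 0.1263]
tool_rot: [[0.636, 0.771, 0.001], [0.771, -0.636, -0.002], [-0.001, 0.001, -1.0]]
wrist_force: [-4.7, -3.9, 4.1]
grip_width: 0.156
```

```bash
python3 st.py; python3 - <<'E'
from h import *
im=robot.read_camera("side")[:,:,::-1]; cv2.imwrite("pics/s1.png",cv2.resize(im[100:280,200:400],None,fx=4,fy=3.3))
cv2.imwrite("pics/s1.png",cv2.resize(im[130:280,200:400],None,fx=4,fy=4))
E
```

```text
3.0 q [  9.9  11.5 -10.3  68.1  -0.1  49.5] p [0.5467 0.0952 0.1263] yaw 50.474808675742025 F [-4.7 -3.9  4.1] w 0.15553316599798836
[[ 6.364e-01  7.713e-01  6.000e-04]
 [ 7.713e-01 -6.364e-01 -1.500e-03]
 [-8.000e-04  1.500e-03 -1.000e+00]]
```

View pics/s1.png

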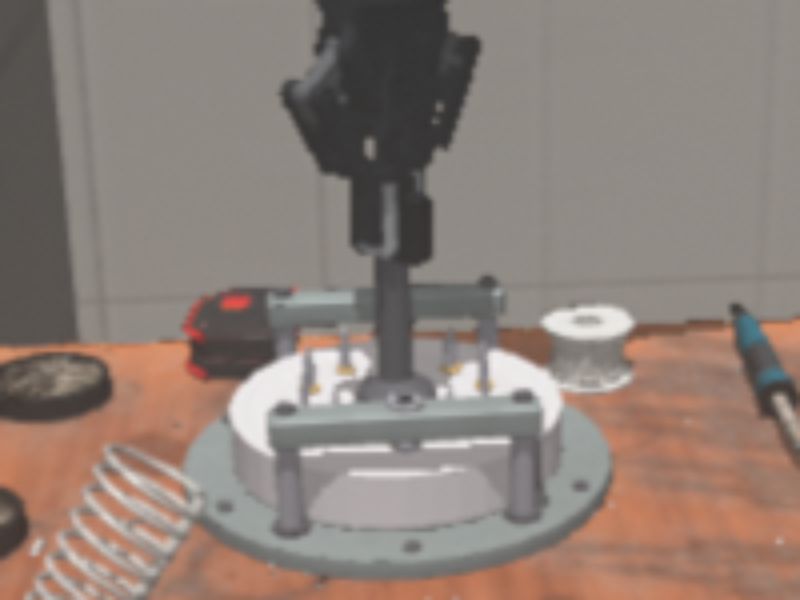

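>>> {"method": "arm_command", "body": {
  "series": [
    [[0,0,0,0,0,-0.15],[0,0,0,0,0,-0.2],[0,0,0,0,0,-0.2],[0,0,0,0,0,-0.2],[0,0,0,0,0,-0.2],[0,0,0,0,0,-0.2],[0,0,0,0,0,-0.2],[0,0,0,0,0,-0.2]]
  ]
}}

```text
clock: 3.85
ee_pos: [0.5469, 0.0959, 0.1263]
tool_rot: [[-0.089, 0.996, 0.001], [0.996, 0.089, 0.0], [0.0, 0.001, -1.0]]
wrist_force: [-2.3, -0.2, 4.5]
grip_width: 0.158
```

>>> {"method": "arm_command", "body": {
  "series": [
    [[0,0,0,0,0,-0.2],[0,0,0,0,0,-0.2],[0,0,0,0,0,-0.2],[0,0,0,0,0,-0.2],[0,0,0,0,0,-0.2],[0,0,0,0,0,-0.2],[0,0,0,0,0,-0.2],[0,0,0,0,0,-0.2]]
  ]
}}

```text
clock: 4.65
ee_pos: [0.5466, 0.0966, 0.1263]
tool_rot: [[-0.777, 0.63, 0.0], [0.63, 0.777, 0.001], [0.001, 0.001, -1.0]]
wrist_force: [-4.6, 2.4, 4.2]
grip_width: 0.155
```

>>> {"method": "arm_command", "body": {
  "series": [
    [[0,0,0,0,0,-0.2],[0,0,0,0,0,-0.2],[0,0,0,0,0,-0.2],[0,0,0,0,0,-0.2],[0,0,0,0,0,-0.2],[0,0,0,0,0,-0.2],[0,0,0,0,0,-0.22],[0,0,0,0,0,0]]
  ]
}}

```text
clock: 5.45
ee_pos: [0.5459, 0.0967, 0.1263]
tool_rot: [[-1.0, -0.028, -0.001], [-0.028, 1.0, 0.002], [0.001, 0.002, -1.0]]
wrist_force: [-6.6, 2.2, 6.3]
grip_width: 0.154
```

```bash
python3 st.py; python3 - <<'E'
from h import *
im=robot.read_camera("top")[:,:,::-1]; cv2.imwrite("pics/t2.png",cv2.resize(im[130:250,285:435],None,fx=5,fy=5,interpolation=2))
E
```

```text
5.45 q [ 10.   11.5 -10.4  68.2   0.1 -81.6] p [0.5459 0.0967 0.1263] yaw -178.40207151024538 F [-6.6  2.2  6.3] w 0.15439371572859287
[[-9.996e-01 -2.790e-02 -8.000e-04]
 [-2.790e-02  9.996e-01  1.800e-03]
 [ 8.000e-04  1.900e-03 -1.000e+00]]
```

View pics/t2.png

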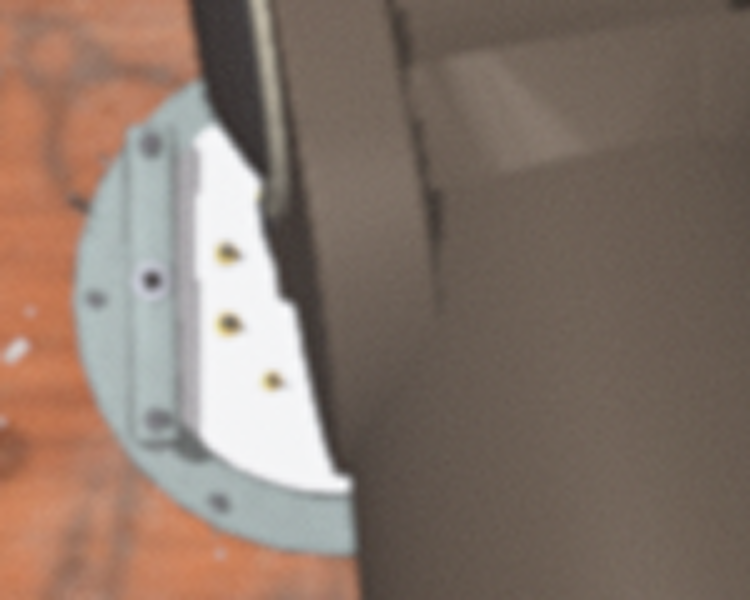

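>>> {"method": "arm_command", "body": {
  "series": [
    [[0,0,0,0,0,0],[0,0,0,0,0,0],[0,0,0,0,0,0],[0,0,0,0,0,0]]
  ],
  "fingers": 0.4
}}

```text
clock: 5.9
ee_pos: [0.5471, 0.0959, 0.1251]
tool_rot: [[-1.0, -0.024, 0.0], [-0.024, 1.0, -0.0], [-0.0, -0.0, -1.0]]
wrist_force: [0.5, -0.2, -1.0]
grip_width: 0.603
```

>>> {"method": "arm_command", "body": {
  "series": [
    [[0,0,-0.03,0,0,0],[0,0,-0.05,0,0,0],[0,0,-0.05,0,0,0],[0.08,0,-0.02,0,0,0],[0.08,0,0,0,0,0],[0.08,0,0,0,0,0],[0.08,0,0,0,0,0],[0,0,0,0,0,0]]
  ],
  "fingers": 1
}}

```text
clock: 6.7
ee_pos: [0.3502, 0.0907, 0.2156]
tool_rot: [[-1.0, -0.025, -0.0], [-0.025, 1.0, 0.0], [0.0, 0.0, -1.0]]
wrist_force: [0.5, -0.7, 0.2]
grip_width: -0.001
```

```bash
python3 st.py; python3 - <<'E'
from h import *
im=robot.read_camera("top")[:,:,::-1]; cv2.imwrite("pics/t3f.png",im);cv2.imwrite("pics/t3.png",cv2.resize(im[130:250,285:435],None,fx=5,fy=5,interpolation=2))
im=robot.read_camera("side")[:,:,::-1]; cv2.imwrite("pics/s3f.png",im)
E
```

```text
6.7 q [ 14.5 -10.5 -21.3  79.2   0.  -76.9] p [0.3502 0.0907 0.2156] yaw -178.53978525764313 F [ 0.5 -0.7  0.2] w -0.0006005054489590572
[[-9.997e-01 -2.550e-02 -4.000e-04]
 [-2.550e-02  9.997e-01  1.000e-04]
 [ 4.000e-04  2.000e-04 -1.000e+00]]
```

View pics/t3.png

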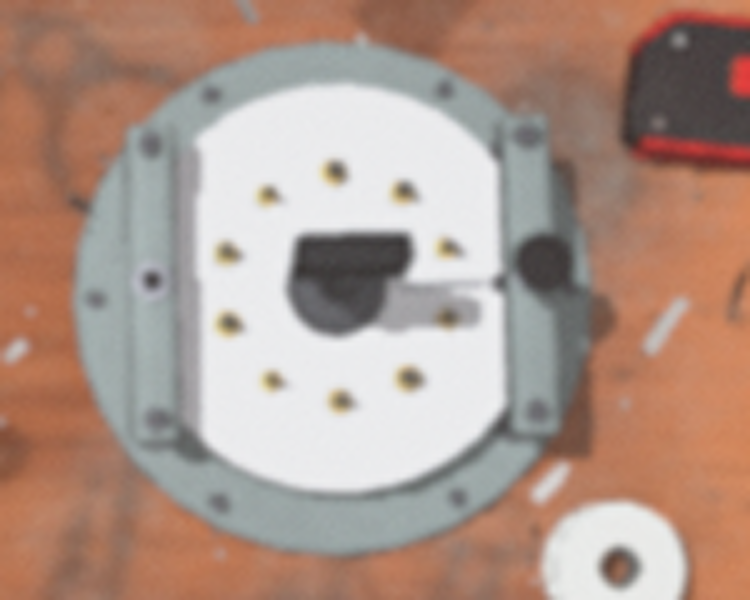

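The knob is turned: the line runs from (420,287) to the notch's inner end at zoom (503,283), beside the plunger head at (545,263). I'll check the line against the axis–plunger direction.

```bash
python3 - <<'E'
from h import *
im=cv2.imread("pics/t3f.png").astype(int)
A=np.array([.5468,.0957])
g=im.min(2)
for u in range(370,388):
    col=g[182:192,u]; 
    w=np.clip(230-col,0,None)*1.0
    print(u,col)
a=np.radians(-88.4)
for r in(.04,.05,.06,.066): print(r,proj("top",[*(A+r*np.array([np.cos(a),np.sin(a)])),.042]))
hd=(im.max(2)<75); hd[:, :388]=0; hd[:,404:]=0; hd[:176]=0; hd[192:]=0
v,u=np.nonzero(hd); print(u.mean(),v.mean(),ray("top",u.mean(),v.mean(),.1105),(u.max()-u.min()+1,v.max()-v.min()+1))
E
```

```text
370 [236 236 235 228 199 160 156 161 163 161]
371 [234 235 235 228 197 163 158 165 162 161]
372 [231 235 236 226 199 168 163 161 160 153]
373 [226 234 234 224 194 170 164 165 157 139]
374 [225 234 234 225 193 176 171 166 156 132]
375 [228 235 233 225 194 185 188 173 157 141]
376 [228 235 233 224 196 197 204 182 162 151]
377 [229 235 233 223 197 201 208 183 162 158]
378 [230 235 233 224 197 201 211 192 164 159]
379 [234 236 234 222 199 204 221 204 171 159]
380 [234 235 233 223 200 206 227 220 189 174]
381 [235 235 234 224 207 217 230 230 218 209]
382 [235 235 232 219 202 212 229 235 231 232]
383 [233 233 226 190 167 181 213 233 237 236]
384 [215 215 193 144 117 132 184 225 233 233]
385 [167 170 154 115  97 112 149 186 198 198]
386 [126 132 127 123 123 124 135 146 151 151]
387 [109 110 122 140 147 148 151 149 148 148]
0.04 [371.30178841 186.71031282]
0.05 [376.11502968 186.62123608]
0.06 [380.93023199 186.53212304]
0.066 [383.82029518 186.47863779]
393.72289156626505 182.289156626506 [0.548661   0.01964915 0.1105    ] (np.int64(10), np.int64(10))
```

```bash
python3 - <<'E'
import cv2
im=cv2.imread("pics/s3f.png")[165:280,235:365]; cv2.imwrite("pics/s3z.png",cv2.resize(im,None,fx=5,fy=5,interpolation=cv2.INTER_CUBIC))
E
```

```text
(no output)
```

View pics/s3z.png

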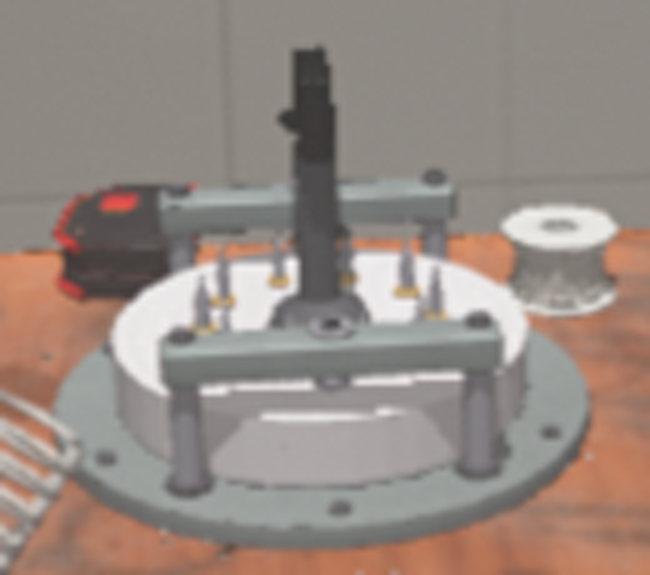

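>>> {"method": "arm_command", "body": {
  "series": [
    [[-0.0546,-0.0212,0,0,0,0],[-0.0546,-0.0212,0,0,0,0],[-0.0546,-0.0212,0,0,0,0],[-0.0546,-0.0212,0,0,0,0],[-0.0546,-0.0212,0,0,0,0],[-0.0546,-0.0212,0,0,0,0],[0,0,0,0,0,0]]
  ]
}}

```text
clock: 7.5
ee_pos: [0.5578, 0.0182, 0.2126]
tool_rot: [[-1.0, -0.022, -0.001], [-0.022, 1.0, -0.001], [0.001, -0.001, -1.0]]
wrist_force: [0.9, 0.1, -0.8]
grip_width: 0.001
```

>>> {"method": "arm_command", "body": {
  "series": [
    [[0,0,0.03,0,0,0],[0,0,0.04,0,0,0],[0,0,0.04,0,0,0],[0,0,0.03,0,0,0],[0,0,0.01,0,0,0],[0,0,0,0,0,0],[0,0,0,0,0,0]]
  ]
}}

```text
clock: 8.2
ee_pos: [0.554, 0.0199, 0.1259]
tool_rot: [[-1.0, -0.024, 0.001], [-0.024, 1.0, 0.0], [-0.001, 0.0, -1.0]]
wrist_force: [-0.4, -0.3, -0.5]
grip_width: -0.001
```

```bash
python3 st.py; python3 - <<'E'
from h import *
im=robot.read_camera("side")[:,:,::-1]; cv2.imwrite("pics/s4.png",cv2.resize(im[130:280,200:400],None,fx=4,fy=4))
E
```

```text
8.2 q [  2.1  11.4 -10.5  68.    0.  -89.3] p [0.554  0.0199 0.1259] yaw -178.6039935706495 F [-0.4 -0.3 -0.5] w -0.000785067524689372
[[-0.9997 -0.0244  0.001 ]
 [-0.0244  0.9997  0.    ]
 [-0.001   0.     -1.    ]]
```

View pics/s4.png

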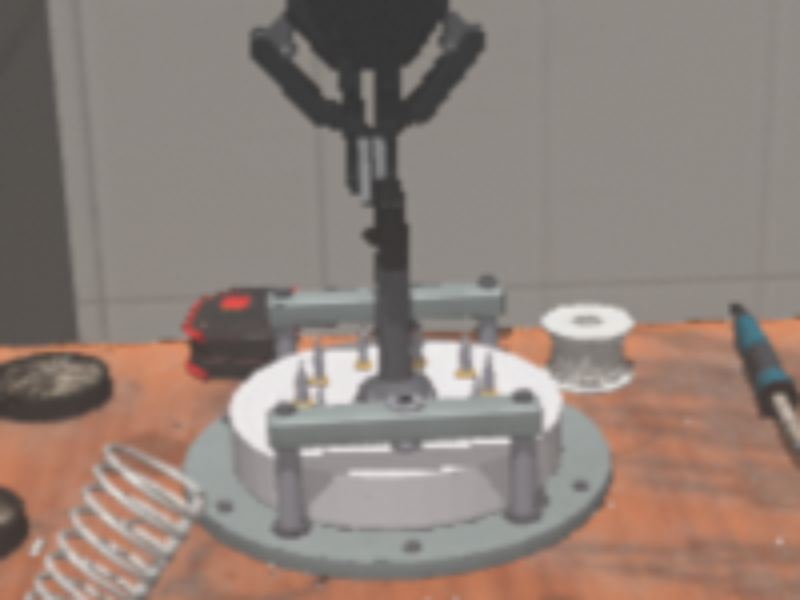

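>>> {"method": "arm_command", "body": {
  "series": [
    [[0.009,0,0,0,0,0],[0,0,0.01,0,0,0],[0,0,0.008,0,0,0],[0,0,0.002,0,0,0],[0,0,0,0,0,0],[0,0,0,0,0,0]]
  ]
}}

```text
clock: 8.85
ee_pos: [0.5479, 0.0197, 0.1131]
tool_rot: [[-1.0, -0.024, -0.0], [-0.024, 1.0, 0.0], [0.0, 0.0, -1.0]]
wrist_force: [0.1, -0.7, -0.4]
grip_width: -0.003
```

>>> {"method": "arm_command", "body": {
  "series": [
    [[0,0,0.001,0,0,0],[0,0,0.001,0,0,0],[0,0,0.001,0,0,0],[0,0,0.001,0,0,0],[0,0,0,0,0,0]]
  ]
}}

```text
clock: 9.35
ee_pos: [0.5479, 0.0197, 0.1106]
tool_rot: [[-1.0, -0.024, -0.0], [-0.024, 1.0, 0.0], [0.0, 0.0, -1.0]]
wrist_force: [-0.2, -0.4, -0.1]
grip_width: -0.001
```

>>> {"method": "arm_command", "body": {
  "series": [
    [[0,0,0.001,0,0,0],[0,0,0.001,0,0,0],[0,0,0.001,0,0,0],[0,0,0,0,0,0]]
  ]
}}

```text
clock: 9.75
ee_pos: [0.5479, 0.0197, 0.109]
tool_rot: [[-1.0, -0.024, 0.0], [-0.024, 1.0, 0.0], [-0.0, 0.0, -1.0]]
wrist_force: [-1.2, 0.4, 2.2]
grip_width: 0.001
```

>>> {"method": "arm_command", "body": {
  "series": [
    [[0,0,0.001,0,0,0],[0,0,0.001,0,0,0],[0,0,0,0,0,0]]
  ]
}}

```text
clock: 10.05
ee_pos: [0.5479, 0.0197, 0.1077]
tool_rot: [[-1.0, -0.024, 0.0], [-0.024, 1.0, 0.0], [-0.0, 0.0, -1.0]]
wrist_force: [-0.3, 0.2, 1.3]
grip_width: 0.0
```

>>> {"method": "arm_command", "body": {
  "series": [
    [[0,0,0.001,0,0,0],[0,0,0.001,0,0,0],[0,0,0,0,0,0]]
  ]
}}

```text
clock: 10.35
ee_pos: [0.5479, 0.0197, 0.1064]
tool_rot: [[-1.0, -0.024, 0.0], [-0.024, 1.0, -0.0], [-0.0, -0.0, -1.0]]
wrist_force: [0.6, 0.6, 2.3]
grip_width: 0.001
```

>>> {"method": "arm_command", "body": {
  "series": [
    [[0,0,0.001,0,0,0],[0,0,0.001,0,0,0],[0,0,0,0,0,0]]
  ]
}}

```text
clock: 10.65
ee_pos: [0.5479, 0.0197, 0.1052]
tool_rot: [[-1.0, -0.024, 0.0], [-0.024, 1.0, 0.0], [-0.0, 0.0, -1.0]]
wrist_force: [0.0, -0.3, 1.6]
grip_width: 0.002
```

>>> {"method": "arm_command", "body": {
  "series": [
    [[0,0,0.001,0,0,0],[0,0,0.001,0,0,0]]
  ]
}}

```text
clock: 10.85
ee_pos: [0.5479, 0.0197, 0.1041]
tool_rot: [[-1.0, -0.024, 0.0], [-0.024, 1.0, -0.0], [-0.0, -0.0, -1.0]]
wrist_force: [-0.4, -0.1, 1.9]
grip_width: -0.002
```

>>> {"method": "arm_command", "body": {
  "series": [
    [[0,0,0.001,0,0,0],[0,0,0.001,0,0,0]]
  ]
}}

```text
clock: 11.05
ee_pos: [0.5479, 0.0197, 0.1029]
tool_rot: [[-1.0, -0.024, 0.0], [-0.024, 1.0, 0.0], [-0.0, 0.0, -1.0]]
wrist_force: [0.2, 0.4, 2.1]
grip_width: -0.0
```

>>> {"method": "arm_command", "body": {
  "series": [
    [[0,0,0.001,0,0,0]]
  ]
}}

```text
clock: 11.15
ee_pos: [0.5479, 0.0197, 0.1022]
tool_rot: [[-1.0, -0.024, 0.0], [-0.024, 1.0, -0.0], [-0.0, -0.0, -1.0]]
wrist_force: [-0.1, -0.0, 2.3]
grip_width: -0.002
```

>>> {"method": "arm_command", "body": {
  "series": [
    [[0,0,0.001,0,0,0]]
  ]
}}

```text
clock: 11.25
ee_pos: [0.5479, 0.0197, 0.1016]
tool_rot: [[-1.0, -0.024, 0.0], [-0.024, 1.0, 0.0], [-0.0, 0.0, -1.0]]
wrist_force: [0.4, -0.5, 2.7]
grip_width: 0.005
```

>>> {"method": "arm_command", "body": {
  "series": [
    [[0,0,0.001,0,0,0]]
  ]
}}

```text
clock: 11.35
ee_pos: [0.5479, 0.0197, 0.101]
tool_rot: [[-1.0, -0.024, 0.0], [-0.024, 1.0, -0.0], [-0.0, -0.0, -1.0]]
wrist_force: [-0.1, 0.1, 2.3]
grip_width: 0.003
```

>>> {"method": "arm_command", "body": {
  "series": [
    [[0,0,0.001,0,0,0]]
  ]
}}

```text
clock: 11.45
ee_pos: [0.5479, 0.0197, 0.1005]
tool_rot: [[-1.0, -0.024, 0.0], [-0.024, 1.0, 0.0], [-0.0, 0.0, -1.0]]
wrist_force: [0.0, -0.4, 2.4]
grip_width: -0.005
```

>>> {"method": "arm_command", "body": {
  "series": [
    [[0,0,0.001,0,0,0]]
  ]
}}

```text
clock: 11.55
ee_pos: [0.5479, 0.0197, 0.0999]
tool_rot: [[-1.0, -0.024, 0.0], [-0.024, 1.0, 0.0], [-0.0, 0.0, -1.0]]
wrist_force: [-0.1, -0.7, 2.6]
grip_width: 0.002
```

>>> {"method": "arm_command", "body": {
  "series": [
    [[0,0,0.001,0,0,0]]
  ]
}}

```text
clock: 11.65
ee_pos: [0.5479, 0.0197, 0.0993]
tool_rot: [[-1.0, -0.024, 0.0], [-0.024, 1.0, 0.0], [-0.0, 0.0, -1.0]]
wrist_force: [0.3, -0.1, 1.9]
grip_width: 0.001
```

>>> {"method": "arm_command", "body": {
  "series": [
    [[0,0,0.001,0,0,0]]
  ]
}}

```text
clock: 11.75
ee_pos: [0.5479, 0.0197, 0.0987]
tool_rot: [[-1.0, -0.024, 0.0], [-0.024, 1.0, -0.0], [-0.0, -0.0, -1.0]]
wrist_force: [0.4, -0.3, 1.5]
grip_width: -0.003
```

>>> {"method": "arm_command", "body": {
  "series": [
    [[0,0,0.001,0,0,0]]
  ]
}}

```text
clock: 11.85
ee_pos: [0.5479, 0.0197, 0.0981]
tool_rot: [[-1.0, -0.024, 0.0], [-0.024, 1.0, 0.0], [-0.0, 0.0, -1.0]]
wrist_force: [-0.3, 0.3, 3.3]
grip_width: 0.004
```

>>> {"method": "arm_command", "body": {
  "series": [
    [[0,0,0.001,0,0,0]]
  ]
}}

```text
clock: 11.95
ee_pos: [0.5479, 0.0197, 0.0975]
tool_rot: [[-1.0, -0.024, 0.0], [-0.024, 1.0, 0.0], [-0.0, 0.0, -1.0]]
wrist_force: [0.5, 0.3, 2.7]
grip_width: 0.0
```

>>> {"method": "arm_command", "body": {
  "series": [
    [[0,0,0.001,0,0,0]]
  ]
}}

```text
clock: 12.05
ee_pos: [0.5479, 0.0197, 0.0969]
tool_rot: [[-1.0, -0.024, 0.0], [-0.024, 1.0, 0.0], [-0.0, 0.0, -1.0]]
wrist_force: [0.4, -0.6, 2.6]
grip_width: 0.004
```

>>> {"method": "arm_command", "body": {
  "series": [
    [[0,0,0.001,0,0,0]]
  ]
}}

```text
clock: 12.15
ee_pos: [0.5479, 0.0197, 0.0963]
tool_rot: [[-1.0, -0.024, 0.0], [-0.024, 1.0, -0.0], [-0.0, -0.0, -1.0]]
wrist_force: [-0.9, -0.3, 1.8]
grip_width: -0.003
```

>>> {"method": "arm_command", "body": {
  "series": [
    [[0,0,0.001,0,0,0]]
  ]
}}

```text
clock: 12.25
ee_pos: [0.5479, 0.0197, 0.0957]
tool_rot: [[-1.0, -0.024, 0.0], [-0.024, 1.0, -0.0], [-0.0, -0.0, -1.0]]
wrist_force: [-0.8, -0.4, 4.9]
grip_width: -0.002
```

>>> {"method": "arm_command", "body": {
  "series": [
    [[0,0,0.0005,0,0,0]]
  ]
}}

```text
clock: 12.35
ee_pos: [0.5479, 0.0197, 0.0957]
tool_rot: [[-1.0, -0.024, 0.0], [-0.024, 1.0, -0.0], [-0.0, -0.0, -1.0]]
wrist_force: [-1.7, -0.0, 5.7]
grip_width: -0.001
```

>>> {"method": "arm_command", "body": {
  "series": [
    [[0,0,0.0005,0,0,0]]
  ]
}}

```text
clock: 12.45
ee_pos: [0.5479, 0.0197, 0.0956]
tool_rot: [[-1.0, -0.024, 0.0], [-0.024, 1.0, 0.0], [-0.0, 0.0, -1.0]]
wrist_force: [-1.1, 0.6, 7.9]
grip_width: -0.001
```

>>> {"method": "arm_command", "body": {
  "series": [
    [[0,0,0.0005,0,0,0]]
  ]
}}

```text
clock: 12.55
ee_pos: [0.548, 0.0197, 0.0955]
tool_rot: [[-1.0, -0.024, 0.001], [-0.024, 1.0, 0.0], [-0.001, -0.0, -1.0]]
wrist_force: [-1.8, -0.4, 8.6]
grip_width: 0.002
```

>>> {"method": "arm_command", "body": {
  "series": [
    [[0,0,0.001,0,0,0]]
  ]
}}

```text
clock: 12.65
ee_pos: [0.548, 0.0197, 0.0953]
tool_rot: [[-1.0, -0.024, 0.001], [-0.024, 1.0, 0.0], [-0.001, -0.0, -1.0]]
wrist_force: [-4.7, 0.1, 13.2]
grip_width: -0.0
```

>>> {"method": "arm_command", "body": {
  "series": [
    [[0,0,0.0005,0,0,0],[0,0,0,0,0,0]]
  ]
}}

```text
clock: 12.85
ee_pos: [0.548, 0.0197, 0.0953]
tool_rot: [[-1.0, -0.024, 0.001], [-0.024, 1.0, 0.0], [-0.001, -0.0, -1.0]]
wrist_force: [-2.6, 0.4, 12.0]
grip_width: 0.004
```

>>> {"method": "arm_command", "body": {
  "series": [
    [[0,0,0.0006,0,0,0],[0,0,0,0,0,0]]
  ]
}}

```text
clock: 13.05
ee_pos: [0.548, 0.0197, 0.0952]
tool_rot: [[-1.0, -0.024, 0.001], [-0.024, 1.0, 0.0], [-0.001, -0.0, -1.0]]
wrist_force: [-3.9, 0.7, 13.5]
grip_width: -0.0
```

>>> {"method": "arm_command", "body": {
  "series": [
    [[0,0,0,0,0,0],[0,0,0,0,0,0],[0,0,0,0,0,0]]
  ]
}}

```text
clock: 13.35
ee_pos: [0.548, 0.0197, 0.0952]
tool_rot: [[-1.0, -0.024, 0.001], [-0.024, 1.0, -0.0], [-0.001, -0.0, -1.0]]
wrist_force: [-3.1, -0.0, 13.3]
grip_width: 0.0
```

>>> {"method": "arm_command", "body": {
  "series": [
    [[0,0,0.0007,0,0,0],[0,0,0,0,0,0],[0,0,0,0,0,0],[0,0,0,0,0,0],[0,0,0,0,0,0]]
  ]
}}

```text
clock: 13.85
ee_pos: [0.548, 0.0197, 0.0951]
tool_rot: [[-1.0, -0.024, 0.002], [-0.024, 1.0, 0.0], [-0.002, 0.0, -1.0]]
wrist_force: [-4.9, 0.5, 13.8]
grip_width: -0.005
```

>>> {"method": "arm_command", "body": {
  "series": [
    [[0,0,0.0006,0,0,0],[0,0,0,0,0,0],[0,0,0,0,0,0]]
  ]
}}

```text
clock: 14.15
ee_pos: [0.5481, 0.0197, 0.095]
tool_rot: [[-1.0, -0.024, 0.002], [-0.024, 1.0, 0.0], [-0.002, 0.0, -1.0]]
wrist_force: [-5.6, -0.8, 17.4]
grip_width: -0.001
```

>>> {"method": "arm_command", "body": {
  "series": [
    [[0,0,0,0,0,0],[0,0,0,0,0,0]]
  ]
}}

```text
clock: 14.35
ee_pos: [0.548, 0.0197, 0.095]
tool_rot: [[-1.0, -0.024, 0.002], [-0.024, 1.0, 0.0], [-0.002, 0.0, -1.0]]
wrist_force: [-6.6, 0.1, 17.2]
grip_width: -0.001
```

>>> {"method": "arm_command", "body": {
  "series": [
    [[0,0,-0.003,0,0,0],[0,0,-0.005,0,0,0],[0,0,-0.01,0,0,0],[0,0,-0.03,0,0,0],[0,0,-0.06,0,0,0],[0,0,-0.07,0,0,0],[0,0,-0.06,0,0,0],[0,0,0,0,0,0]]
  ]
}}

```text
clock: 15.15
ee_pos: [0.5499, 0.0198, 0.241]
tool_rot: [[-1.0, -0.024, 0.008], [-0.024, 1.0, 0.0], [-0.008, 0.0, -1.0]]
wrist_force: [1.1, 0.5, 0.1]
grip_width: 0.0
```

>>> {"method": "arm_command", "body": {
  "series": [
    [[0.08,0,0,0,0,0],[0.08,0,0,0,0,0],[0.08,0,0,0,0,0],[0.08,0,0,0,0,0],[0.04,0,0,0,0,0],[0,0,0,0,0,0]]
  ]
}}

```text
clock: 15.75
ee_pos: [0.329, 0.0143, 0.2354]
tool_rot: [[-1.0, -0.024, -0.0], [-0.024, 1.0, -0.0], [0.0, -0.0, -1.0]]
wrist_force: [0.9, -0.1, 0.0]
grip_width: -0.001
```

```bash
python3 st.py; python3 - <<'E'
from h import *
im=robot.read_camera("top")[:,:,::-1]; cv2.imwrite("pics/t5f.png",im);cv2.imwrite("pics/t5.png",cv2.resize(im[130:250,285:435],None,fx=5,fy=5,interpolation=2))
s=robot.read_camera("side")[:,:,::-1]; cv2.imwrite("pics/s5z.png",cv2.resize(s[165:280,235:365],None,fx=5,fy=5,interpolation=2))
a=im.astype(int)
hd=(a.max(2)<75); hd[:, :388]=0; hd[:,404:]=0; hd[:176]=0; hd[192:]=0
v,u=np.nonzero(hd); print(u.mean(),v.mean(),(u.max()-u.min()+1,v.max()-v.min()+1))
for z in(.1105,.1075,.0955): print(z,proj("top",[.5487,.01965,z]),proj("side",[.5487,.01965,z]))
E
```

```text
15.75 q [  2.5 -14.  -21.5  82.5  -0.  -88.9] p [0.329  0.0143 0.2354] yaw -178.60056024331098 F [ 0.9 -0.1  0. ] w -0.0007775082990805891
[[-9.997e-01 -2.440e-02 -2.000e-04]
 [-2.440e-02  9.997e-01 -0.000e+00]
 [ 2.000e-04 -0.000e+00 -1.000e+00]]
392.5925925925926 183.2469135802469 (np.int64(10), np.int64(10))
0.1105 [393.72232878 182.26907598] [294.63030143 187.00167748]
0.1075 [393.48464363 182.46821808] [294.66906872 188.3098538 ]
0.0955 [392.55017953 183.25114936] [294.82331126 193.51466516]
```

View pics/t5.png

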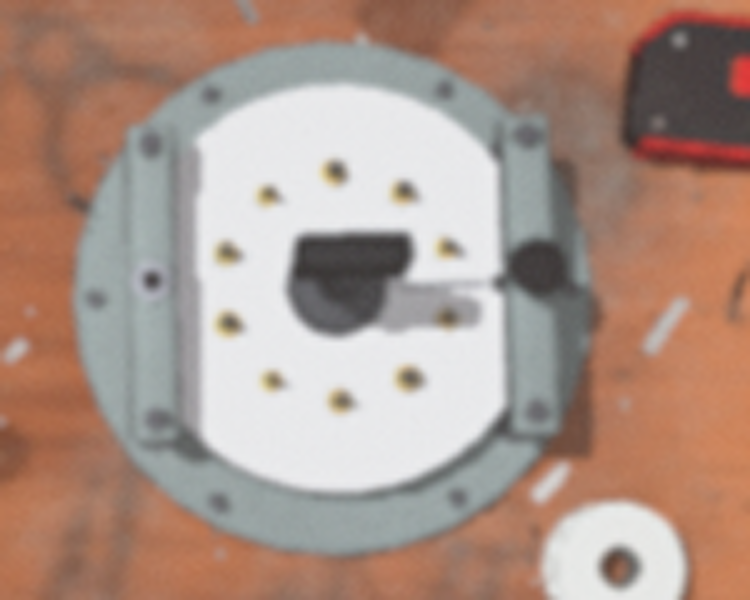

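View pics/s5z.png

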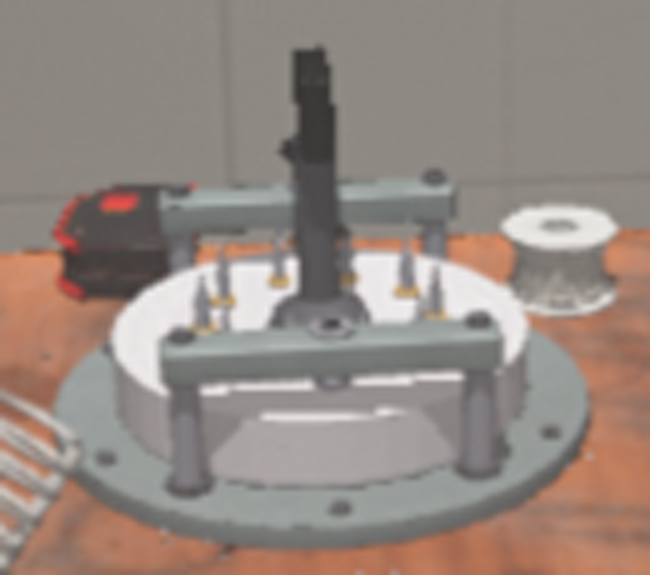

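```bash
python3 -c "
from station import robot
print(robot.job_done(), robot.get_state()['clock'])"
```

```text
the job is handed in; nothing more can be done
the job is handed in; nothing more can be done
```

The carousel is turned with its notch under the plunger, the plunger is pressed home, and I handed the job in after about 16 s on the robot's clock.

- **Turning:** I gripped the bar knob with 40 N and turned it about 131° counter-clockwise seen from above, the shorter way. With the arm clear, the top picture showed the notch within about 1 mm of the line from the axis to the plunger.
- **Pressing:** With shut fingers the head slid down at about 2–3 N. It met the floor with the fingertips about 95.5 mm above the bench, roughly 12.5 mm deep in the notch. I pressed until the wrist read about 17 N upward and saw no further movement. The highest vertical reading was 17.4 N, or about 18.4 N with the sideways force included.
- **Last checks:** With the robot clear and its wrist force near zero, the top picture put the head at pixel (392.6, 183.2). The calculated position for a head 95.5 mm above the bench is (392.6, 183.3). The notch line had not moved.

**Open points:**
- The tool sank about 0.7 mm more while the force built up from 5 to 17 N, along with about 6 N sideways. I took that as flex in the fingers and arm, and did not press a second time to check.
- The side camera could not help, because the knob hides most of the plunger head.
- I did not test the lock by trying to turn the disc.

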